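Cup over the blow-dry peg

ROBOT

A 6-joint arm with a two-finger parallel gripper is mounted at the origin on the work surface. World frame = base frame: x ahead of the robot, y to its left, z up, the work surface at z = 0. Lengths are in m, angles in rad, forces in N, time in s.
With the tool pointing down it reaches from about 0.375 to 0.975 m from the base axis. Payload 3.8 kg.
Tool frame: the origin (TCP) lies midway between the tips of the shut fingers; the grasp point (between the pads) lies 19 mm behind it; z points along the fingers, y is the line along which they close (so a half turn about z gives the same grasp; the last joint's range is limited). The gripper opens to 85 mm and grips with 20 to 120 N. Pads are 22 mm wide; open, the fingers measure 114 mm over their backs; the gripper's body (76 mm by 85 mm) begins 54 mm behind the grasp point. The pads swing forward as they close: fully open they stand 13 mm farther back than shut.
Start: joints at [-1.299, 0.264, 1.604, -0, 1.274, -0.037], TCP at [0.205, -0.643, 0.204] pointing down, gripper open.
Joint ranges: [-2.63, 2.63], [-0.94, 2.18], [0.31, 2.57], [-1.31, 4.45], [0, 2.66], [-2.55, 2.55]. Speed limits (rad/s): [2.57, 2.57, 3.14, 3.14, 3.14, 3.14].

INTERFACE

Orientations are given as a unit quaternion [x, y, z, w].
In Python, from rig import * gives the robot as it stands. Calls block until the motion is done:
- reach(position, orientation): joint-space move of the TCP to a pose.
- move_straight(position, ori=None, speed=0.15, f_stop=None): straight line of the TCP; ori=None keeps the orientation; speed is the mean speed in m/s. With f_stop (N) it stops when the force on the tool has changed by that much, and returns True; else False.
- movej(angles): joint-space move.
- ungrasp() and grab(): open the fingers fully, or close them until they stop; the grip force is fixed at half the most.
- hold(seconds).
- inverse_kinematics(position, orientation): joint angles nearest the present ones, or None.
- state(): the state.
- read_camera(name): name is "scene" or "side" or "wrist"; returns a dict with "img" (480x640x3 uint8, blue, green, red), "K" (3x3 intrinsics, pixels), "k1" (the pictures are not rectified: a ray, as slopes to the right and down, at radius r is drawn at 1 + k1 r^2 times it, then the intrinsics apply), "position" and "rotation" of the camera in the world. Camera axes: x right, y up, looking along -z (the intrinsics and any distortion apply to the point x, -y, -z); pixel columns grow to the right and rows downward; lengths in m; the calibration is good to about 2 mm. A picture is of the moment at which its call begins. There is no depth.
A pose or a line that the arm cannot do raises MotionError and nothing moves.
- sign_off(): hands the job in; it is judged then, once.
The state is a dict: "time_s": time; "qpos": joint angles; "qd": joint speeds; "joint_efforts": joint torques, N m; "tool_pos": TCP position; "ee_rot": TCP orientation; "wrist_force": force on the tool from outside, world axes, zero at the start; "ft_torque": the same for the moment, N m; "grip_width": finger opening in m; "grip_force": force on a finger pad.
Only numpy, scipy, OpenCV 4.12 (cv2) and the standard library are available. Lean on these libraries where they do the work, as an engineer would, in place of code of your own. Each camera call takes 0.05 s, during which the arm holds its last target. There are 200 camera calls.

TASK

A freshly washed aluminium cup stands mouth up and has to go mouth down on the blow-dry peg: turn it over by laying it on its side in the orange V-rest, letting go of it there and taking it again the other way, then lower it gently over the white peg until its rim sits fully home on the black rubber collar, and let go. Only when it sits there, turn the red lever of the air valve to half open (45 degrees between across and along the brass pipe). Do not disturb the other things on the bench.

Things in the scene. Friction and masses are not known exactly. Their poses are not given: they have to be found in the camera images.
- cup: Turned aluminium cup, a plain round sleeve closed at one end: 52 mm outside diameter, 90 mm long, 4 mm wall, bore 44 mm wide and 72 mm deep, about 0.23 kg, centre of mass 38 mm from the closed end, which is painted blue (16 mm). Origin: centre of the closed end's outer face; z along the axis to the mouth, up at the start. Starts in the middle or left of the bench.
- cup_mid (a point): Point on the cup's axis halfway along it, 45 mm from either end.
- cup_rim (a point): Centre of the cup's mouth, in the plane of the rim.
- vrest: Fixed V-rest: two orange 90-degree V saddles 12 mm thick, centred 32 mm either side of the middle (52 mm free between them for fingers), on a dark steel foot 110 x 70 x 12 mm. Origin under the foot's centre; the V runs along its x axis; the saddle arms end 61 mm above the table, 36 mm to either side. It stands in the middle or left of the bench.
- vrest_axis (a point): Middle of the line where the axis of the cup comes to lie in the V-rest, 67 mm above the table; x along the V.
- station: Fixed blow-dry station: teal base plate 100 x 260 x 20 mm (x, y, z), origin under its centre. Peg centre at y = -80 mm, valve stem at y = +75 mm; a brass pipe of 20 mm diameter runs along y through the valve, its centre 62 mm high, from y = 20 to y = 130 mm.
- peg_seat (a point): Centre of the top face of the black rubber collar (72 mm diameter, 26 mm above the table) on which the cup's rim must sit, at the foot of the white peg. The peg is 40 mm in diameter and rises 60 mm above this point, the last 10 mm tapering to 24 mm diameter.
- peg_tip (a point): Centre of the peg's flat top, 86 mm above the table.
- valve (a joint): Opening of the air valve in rad: 0 shut (red lever across the pipe, pointing to the station's -x), 1.57 fully open (lever along the pipe, pointing to the station's +y, away from the peg); 0.785 is half open. It opens clockwise seen from above, stays where it is left, and starts between 0 and 0.3.
- valve_pivot (a point): On the axis of the valve's upright stem, at the lever's mid height, 102 mm above the table.
- valve_grip (a point): Point on the red lever 60 mm from the stem, at its mid height (102 mm above the table); the lever is a level bar 85 mm long, 14 mm wide, 12 mm high; the point's -x points along the lever away from the stem.
- jar: Bystander: glass jar with a steel lid, 64 mm diameter, 85 mm high.
- toolpost: Bystander: dark steel tool post, 75 x 75 x 50 mm, with a stub on top to 70 mm.
- wrench: Bystander: wrench lying flat on the table between the middle and left places.
- brush: Bystander: brush lying on the table.
- bitbox: Bystander: small open black box, 75 x 55 x 35 mm.
- caliper: Bystander: caliper, 200 mm long, lying on the table.
Things that resemble listed ones, but are neither listed nor needed, are in the scene too. What is shaped like the cup but purple is not meant. Leave any green look-alike of the vrest alone.

How it is judged:
On the way, in this order (a step that is already met when the one before it is completed fails the run):
1. the cup lies on its side in the V-rest, let go (distance between cup_mid and vrest_axis below 0.03 m and angle between the z axis of cup and the x axis of vrest, either way round below 0.12 rad and angle between cup's own z axis and vertical between 1.45 and 1.69 rad and contact force between cup and the fingers below 0.3 N and linear speed of cup below 0.02 m/s), for 0.2 s.
2. the cup sits mouth down on the peg, rim home on the collar, let go, the valve not yet opened (horizontal distance between cup_rim and peg_seat below 0.006 m and distance between cup_rim and peg_seat below 0.008 m and angle between cup's own z axis and vertical above 3.05 rad and contact force between cup and the fingers below 0.3 N and linear speed of cup below 0.02 m/s and value of joint valve below 0.45 rad), for 0.2 s.
At the end, for the whole second after the job is handed in: The cup is let go and at rest, mouth down over the peg (within 0.09 rad of upright), its rim on the collar (rim centre within 6 mm sideways and 8 mm in all of peg_seat), and the valve stands at 0.785 +- 0.14 rad (horizontal distance between cup_rim and peg_seat below 0.006 m and distance between cup_rim and peg_seat below 0.008 m and angle between cup's own z axis and vertical above 3.05 rad and contact force between cup and the fingers below 0.3 N and linear speed of cup below 0.02 m/s and value of joint valve between 0.645 and 0.925 rad); the robot touches nothing.
It fails at once if a bystander is moved by more than 30 mm (distance of any of jar, toolpost, wrench, brush, bitbox, caliper from where it was at the start of the episode above 0.03 m).
It fails at once if the cup is pressed or dropped hard (over 60 N) on the peg or its station (contact force between cup and station above 60 N).
It also fails if it takes over 72 s, if anything falls off the work surface, if the arm or the gripper's body presses on something with over 40 N, if the wrist force passes 120 N, or if a joint passes its speed limit or range.

## Working session

There is one attempt and no reset: what is moved stays moved. The work goes in short steps, each a Python script; the robot and the scene stay as the last script left them, time stands still between calls to the robot, and variables do not carry over. Pictures are saved under pics/ and viewed, at most 10 in all, crops included, and the job is handed in when it is done.

```bash
mkdir -p pics; ls; python3 - <<'E'
from rig import *
import cv2,pickle
d={}
for n in("scene","side"):
    r=read_camera(n); d[n]=r; cv2.imwrite(f"pics/{n}0.png",r["img"]); print(n,r["K"],r["k1"],r["position"],r["rotation"])
pickle.dump(d,open("c0.pkl","wb"))
print(state()["time_s"],state()["grip_width"])
E
```

```text
pics
scene [[485.17123232   0.         321.99386405]
 [  0.         485.17123232 239.42888957]
 [  0.           0.           1.        ]] -0.10229688276031783 [0.98268731 0.69953356 0.81330639] [0.10532604 0.38060063 0.88735342 0.23801995]
side [[441.65891982   0.         318.74575305]
 [  0.         441.65891982 239.53037482]
 [  0.           0.           1.        ]] -0.10189025767069002 [ 0.53164748 -0.53179963  0.77744044] [ 0.34094596 -0.01469415 -0.04527173  0.9388772 ]
0.1 0.08551255603886807
```

View pics/scene0.png

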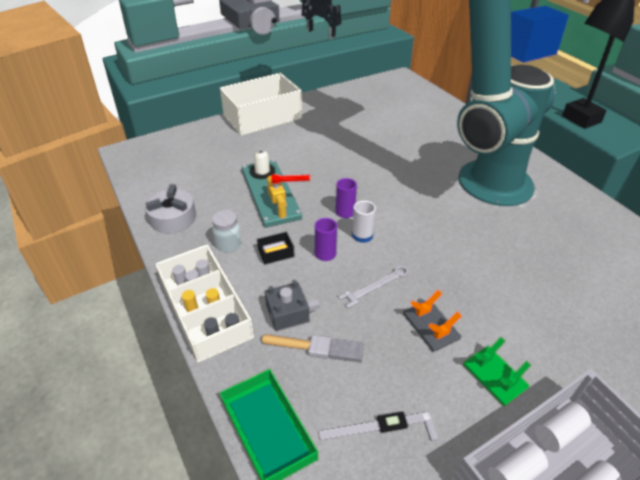

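View pics/side0.png

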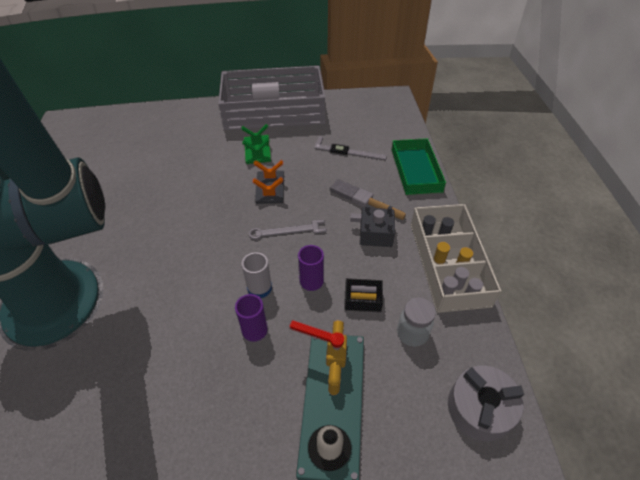

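Scene view: the grey-white cup with the blue band is at (363,222). The look-alikes are purple cups at (346,198) and (326,240). The orange V-rest is at (433,318), with a green look-alike at (497,370). The station peg is at (262,163) and the red lever at (291,178). In the side view the cup is at (257,275), the V-rest at (269,183), the peg at (330,442) and the lever at (316,332). I choose the grey cup with the blue end and the orange rest, and will check both in a close crop.

```bash
cat > h.py <<'E'
import numpy as np,cv2
from scipy.spatial.transform import Rotation as R
def ray(r,uv):
    K=np.array(r["K"]);d=np.array([r["k1"],0,0,0,0.])
    p=cv2.undistortPoints(np.array(uv,float).reshape(-1,1,2),K,d).reshape(-1,2)
    v=np.c_[p[:,0],-p[:,1],-np.ones(len(p))]
    q=np.array(r["rotation"]); M=R.from_quat(q) if q.size==4 else R.from_matrix(q)
    return np.array(r["position"]),M.apply(v)
def plane(r,uv,z):
    o,v=ray(r,uv); return o+v*((z-o[2])/v[:,2])[:,None]
def tri(ra,ua,rb,ub):
    a,v=ray(ra,[ua]);b,w=ray(rb,[ub]);v=v[0]/np.linalg.norm(v);w=w[0]/np.linalg.norm(w)
    s=np.linalg.lstsq(np.c_[v,-w],b-a,rcond=None)[0];p=a+s[0]*v;q=b+s[1]*w
    return (p+q)/2,np.linalg.norm(p-q)
def proj(r,P):
    q=np.array(r["rotation"]); M=R.from_quat(q) if q.size==4 else R.from_matrix(q)
    c=M.inv().apply(np.atleast_2d(P)-np.array(r["position"])); s=np.c_[c[:,0],-c[:,1]]/-c[:,2:]
    s=s*(1+r["k1"]*(s**2).sum(1))[:,None]; K=np.array(r["K"]); return s*[K[0,0],K[1,1]]+K[:2,2]
def blobs(img,lo,hi,amin=15):
    m=cv2.inRange(cv2.cvtColor(img,cv2.COLOR_BGR2HSV),lo,hi)
    n,l,s,c=cv2.connectedComponentsWithStats(m)
    return [(c[i].round(1),s[i].tolist()) for i in range(1,n) if s[i][4]>=amin]
E
python3 - <<'E'
import pickle,cv2,numpy as np
from h import *
d=pickle.load(open("c0.pkl","rb")); a,b=d["scene"],d["side"]
for r in(a,b):
    print("orange",blobs(r["img"],(5,200,120),(14,255,255)))
    print("red",blobs(r["img"],(0,200,120),(3,255,255)))
    print("blue",blobs(r["img"],(105,120,50),(122,255,255)))
for n,p,q in(("cup",(363,222),(257,275)),("vrest",(433,315),(269,180)),("peg tip",(262,154),(330,434))):print(n,tri(a,p,b,q))
f=lambda i,x,y,w,h:cv2.resize(i[y:y+h,x:x+w],(400,300),interpolation=cv2.INTER_CUBIC)
cv2.imwrite("pics/crop.png",np.vstack([np.hstack([f(a["img"],310,175,80,60+15),f(a["img"],390,270,80,75)]),np.hstack([f(b["img"],210,240,120,90),f(b["img"],280,310,100,165)])]))
E
```

```text
orange [(array([271.4, 178.3]), [270, 175, 3, 8, 15]), (array([434.5, 296.3]), [427, 291, 14, 12, 23]), (array([418.3, 309.6]), [415, 305, 8, 10, 46]), (array([436.9, 331.6]), [431, 326, 10, 12, 50])]
red [(array([288.5, 178.1]), [272, 175, 37, 8, 178])]
blue [(array([535.9,  32.3]), [511, 6, 57, 56, 2513]), (array([362. , 238.9]), [353, 235, 19, 7, 51])]
orange [(array([268.1, 166.5]), [255, 161, 27, 12, 73]), (array([267.9, 183.6]), [253, 178, 29, 12, 94])]
red [(array([319.2, 333. ]), [291, 321, 52, 24, 378])]
blue [(array([264.7, 293.8]), [259, 289, 12, 9, 31])]
cup (array([ 0.45441076, -0.00296406,  0.04421832]), np.float64(0.0017828381619200491))
vrest (array([0.48267425, 0.29397767, 0.03227795]), np.float64(0.001995007009274543))
peg tip (array([ 0.5639446 , -0.33786952,  0.0807296 ]), np.float64(0.0024190742138469517))
```

View pics/crop.png

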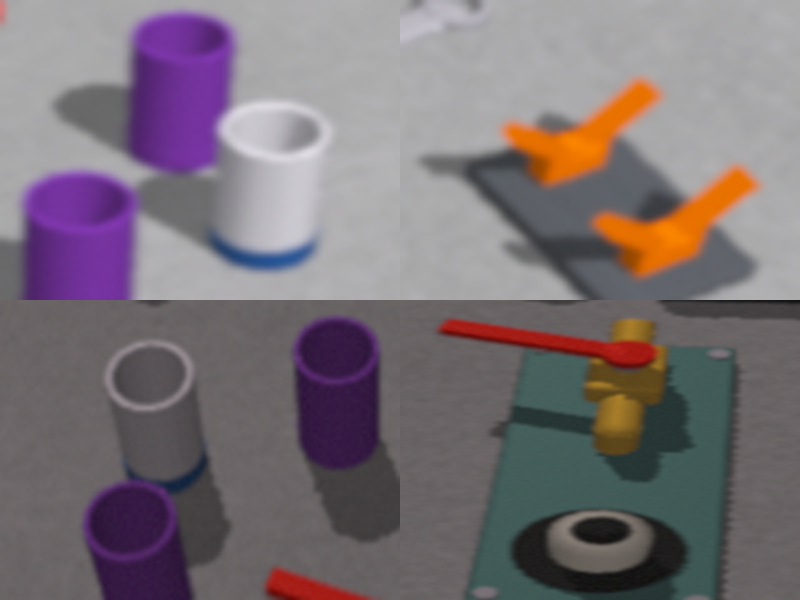

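The crop confirms the choice: a grey cup with a blue base, the orange V on a dark foot, and the peg and lever on the teal plate. Next I compute positions.

```bash
python3 - <<'E'
import pickle
from h import *
np.set_printoptions(precision=4,suppress=True)
d=pickle.load(open("c0.pkl","rb")); a,b=d["scene"],d["side"]
for n,p,q,z in(("cup rim",(364.5,207),(254.7,262.3),.09),("purpA",(346.4,185.2),(249,306.7),.09),("purpB",(325.7,225.6),(310.5,257.3),.09),("pegtip",(261.8,153.5),(330.2,436),.086),("pivot",(272.5,178.5),(337.5,339),.108),("leverend",(309,178),(291.3,324.5),.108)):
    print(n,*tri(a,p,b,q),plane(a,[p],z)[0],plane(b,[q],z)[0])
t=plane(a,[(439.6,293),(412.4,302.5),(459,314.5),(430.4,325.5)],.059); print("vtips",t,t.mean(0))
for r in(a,b):
    m=cv2.inRange(cv2.cvtColor(r["img"],cv2.COLOR_BGR2HSV),(78,60,30),(95,255,255))
    ctr=proj(r,[.57,-.25,.02])[0].astype(int); w=np.zeros_like(m); cv2.circle(w,ctr.tolist(),110 if r is b else 55,255,-1); m&=w
    if r is b: m[:,:270]=0
    pts=np.argwhere(m)[:,::-1]; P=plane(r,pts,.02)[:,:2]
    rect=cv2.minAreaRect((P*1000).astype(np.float32)); print("station",rect,len(pts))
E
```

```text
cup rim [ 0.454  -0.0041  0.0894] 0.0002658730809493561 [ 0.4543 -0.0036  0.09  ] [ 0.4542 -0.0047  0.09  ]
purpA [ 0.4425 -0.1013  0.0848] 0.0004387384775672987 [ 0.4461 -0.0956  0.09  ] [ 0.4434 -0.1046  0.09  ]
purpB [0.5633 0.0019 0.0842] 0.0012693587396566534 [0.566  0.0075 0.09  ] [ 0.5636 -0.0029  0.09  ]
pegtip [ 0.5636 -0.3407  0.0805] 0.003102406952561259 [ 0.5652 -0.3326  0.086 ] [ 0.5648 -0.3428  0.086 ]
pivot [ 0.5965 -0.1922  0.1043] 0.006245634157107818 [ 0.6016 -0.1883  0.108 ] [ 0.5933 -0.1929  0.108 ]
leverend [ 0.5182 -0.1542  0.1008] 0.0008059875191280769 [ 0.5233 -0.1457  0.108 ] [ 0.518  -0.1581  0.108 ]
vtips [[0.4508 0.2708 0.059 ]
 [0.5145 0.2624 0.059 ]
 [0.4534 0.3333 0.059 ]
 [0.5193 0.3252 0.059 ]] [0.4845 0.2979 0.059 ]
station ((583.9142456054688, -254.2701873779297), (270.6551818847656, 98.42254638671875), 79.4217300415039) 1291
station ((578.529541015625, -267.5317077636719), (258.9737854003906, 97.33944702148438), 79.47103881835938) 5240
```

```bash
cat >> h.py <<'E'
def ori(psi,dep,flip=1):
    p,d=np.radians(psi),np.radians(dep)
    z=np.array([np.cos(p)*np.cos(d),np.sin(p)*np.cos(d),-np.sin(d)]); y=flip*np.array([-np.sin(p),np.cos(p),0])
    return R.from_matrix(np.c_[np.cross(y,z),y,z])
def tcp(g,o,off=.022): return np.array(g)+off*o.as_matrix()[:,2]
E
python3 - <<'E'
from rig import *
from h import *
np.set_printoptions(precision=2,suppress=True)
def ok(g,psi,dep,f):
    o=ori(psi,dep,f); q=[inverse_kinematics(list(tcp(np.add(g,[0,0,dz]),o)),list(o.as_quat())) for dz in(0,.12)]
    return None if any(x is None for x in q) else np.array(q[0])
for n,g,ps in(("pick",(.454,-.004,.053),range(-90,91,15)),("place",(.564,-.343,.071),range(-120,91,15)),("lay",(.4845,.298,.067),(85,-95))):
  for dep0 in (15,25):
    dep=dep0+(90 if n=="lay" else 0)
    for psi in ps:
      for f in(1,-1):
        q=ok(g,psi,dep,f)
        if q is not None: print(n,dep,psi,f,q)
E
```

```text
pick 15 -90 1 [ 0.59  0.67  2.02 -0.93  1.58  1.2 ]
pick 15 -90 -1 [ 0.59  0.67  2.02 -0.93  1.58 -1.94]
pick 15 -75 1 [ 0.68  0.6   2.18 -1.1   1.47  1.24]
pick 15 -75 -1 [ 0.68  0.6   2.18 -1.1   1.47 -1.9 ]
pick 15 -60 1 [ 0.74  0.54  2.35 -1.3   1.37  1.31]
pick 15 -60 -1 [ 0.74  0.54  2.35 -1.3   1.37 -1.83]
pick 15 45 1 [-0.93  0.49  2.5   1.39  1.33  1.72]
pick 15 45 -1 [-0.93  0.49  2.5   1.39  1.33 -1.42]
pick 15 60 1 [-0.87  0.54  2.33  1.17  1.41  1.82]
pick 15 60 -1 [-0.87  0.54  2.33  1.17  1.41 -1.32]
pick 15 75 1 [-0.79  0.61  2.17  0.99  1.5   1.89]
pick 15 75 -1 [-0.79  0.61  2.17  0.99  1.5  -1.25]
pick 15 90 1 [-0.69  0.67  2.01  0.84  1.61  1.92]
pick 15 90 -1 [-0.69  0.67  2.01  0.84  1.61 -1.22]
pick 25 -90 1 [ 0.56  0.54  2.06 -0.88  1.45  1.12]
pick 25 -90 -1 [ 0.56  0.54  2.06 -0.88  1.45 -2.02]
pick 25 -75 1 [ 0.64  0.46  2.22 -1.05  1.34  1.13]
pick 25 -75 -1 [ 0.64  0.46  2.22 -1.05  1.34 -2.01]
pick 25 -60 1 [ 0.69  0.38  2.38 -1.25  1.23  1.17]
pick 25 -60 -1 [ 0.69  0.38  2.38 -1.25  1.23 -1.97]
pick 25 45 1 [-0.87  0.3   2.53  1.35  1.18  1.91]
pick 25
[... 2608 characters left out ...]
.64  1.82  1.08  1.4   2.23]
place 25 45 -1 [-1.07  0.64  1.82  1.08  1.4  -0.91]
place 25 60 1 [-1.03  0.74  1.63  0.92  1.57  2.23]
place 25 60 -1 [-1.03  0.74  1.63  0.92  1.57 -0.92]
place 25 75 1 [-0.97  0.84  1.44  0.78  1.74  2.2 ]
place 25 75 -1 [-0.97  0.84  1.44  0.78  1.74 -0.95]
place 25 90 1 [-0.89  0.94  1.26  0.64  1.9   2.13]
place 25 90 -1 [-0.89  0.94  1.26  0.64  1.9  -1.01]
lay 105 85 1 [ 0.63  0.33  1.86 -0.22  1.14 -2.32]
lay 105 85 -1 [ 0.63  0.33  1.86 -0.22  1.14  0.83]
lay 105 -95 1 [0.36 0.15 2.09 0.33 0.82 0.24]
lay 115 85 1 [ 0.69  0.42  1.77 -0.32  1.28 -2.22]
lay 115 85 -1 [ 0.69  0.42  1.77 -0.32  1.28  0.93]
lay 115 -95 1 [ 0.26  0.13  2.15  0.59  0.79 -0.07]
```

```bash
cat >> h.py <<'E'
from rig import *
def go(g,o,off=.022): reach(list(tcp(g,o,off)),list(o.as_quat()))
def lin(g,o,off=.022,**k): return move_straight(list(tcp(g,o,off)),list(o.as_quat()),**k)
def st():
    s=state(); print("t %.1f w %.4f gf %.1f"%(s["time_s"],s["grip_width"],s["grip_force"]),"tcp",np.round(s["tool_pos"],4),"F",np.round(s["wrist_force"],1)); return s
E
python3 - <<'E'
from h import *
o=ori(-90,20); g=np.array([.454,-.004,.055]); back=o.as_matrix()[:,2]*-.13
go(g+back+[0,0,.13],o); st()
lin(g+back,o,speed=.2); 
print(lin(g,o,speed=.12,f_stop=10)); st()
grab(); st()
lin(g+[0,0,.15],o,speed=.15); st()
r=read_camera("scene"); cv2.imwrite("pics/pick.png",r["img"][100:350,200:520])
E
```

```text
t 3.0 w 0.0855 gf 0.0 tcp [0.4543 0.0968 0.222 ] F [-0.2 -0.6  0.9]
False
t 5.0 w 0.0851 gf 0.0 tcp [ 0.4546 -0.024   0.0476] F [-0.1  0.6 -0.3]
t 5.5 w 0.0458 gf 56.3 tcp [ 0.4545 -0.0243  0.0481] F [1.2 2.9 2.9]
t 6.6 w 0.0457 gf 56.8 tcp [ 0.4534 -0.0249  0.1965] F [ 0.1 -0.5 -3.2]
```

View pics/pick.png

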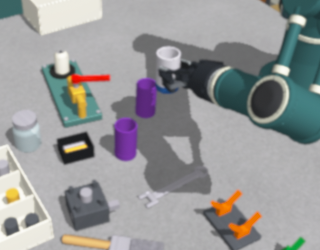

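Lifted, but the width reads 45.7 mm instead of 52. I'll check how the cup sits in the fingers.

```bash
python3 - <<'E'
from h import *
import pickle
d={n:read_camera(n) for n in("scene","side","wrist")}; pickle.dump(d,open("c1.pkl","wb"))
s=state(); p=np.array(s["tool_pos"]); o=ori(-90,20); g=p-.022*o.as_matrix()[:,2]; cup=g
out=[]
for n in("scene","side"):
    c=proj(d[n],cup)[0].astype(int); print(n,c); im=d[n]["img"][c[1]-38:c[1]+37,c[0]-50:c[0]+50]; out.append(cv2.resize(im,(400,300),interpolation=cv2.INTER_CUBIC)); print(proj(d[n],np.array([cup+[0,0,.035],cup-[0,0,.055]])).round(1)-(c-[50,38]))
out.append(cv2.resize(d["wrist"]["img"],(400,300)))
out.append(np.zeros_like(out[0]))
cv2.imwrite("pics/hold.png",np.vstack([np.hstack(out[:2]),np.hstack(out[2:])]))
E
```

```text
scene [367 166]
[[52.1 24.8]
 [49.3 58.5]]
side [246 222]
[[48.3 25. ]
 [54.7 58.8]]
```

View pics/hold.png

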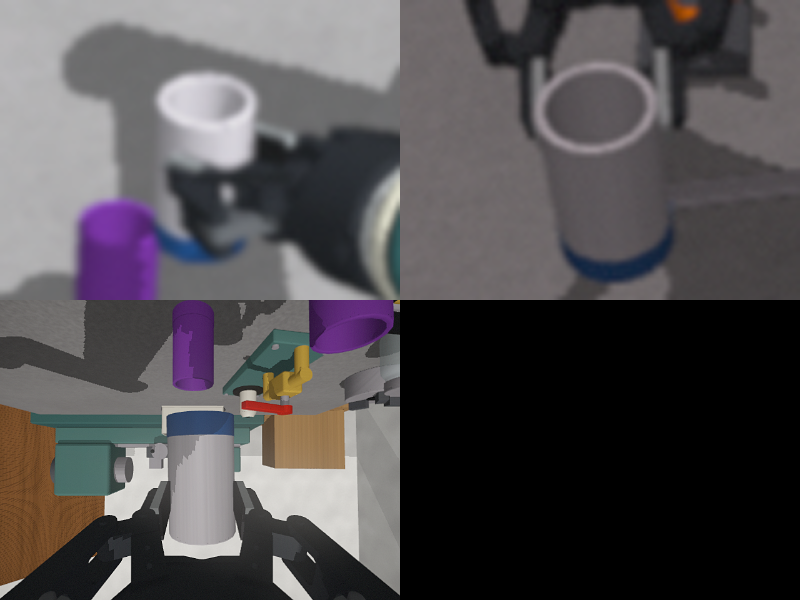

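The cup is held straight, rim at about (369,153) in scene and (245,211) in side. Now I'll lay it in the V-rest.

```bash
python3 - <<'E'
from h import *
import pickle
d=pickle.load(open("c1.pkl","rb"))
p,e=tri(d["scene"],(368.4,153.1),d["side"],(244.8,210.6)); s=state()
z=ori(-90,20).as_matrix()[:,2]; rel=np.array(s["tool_pos"])-p; print("rim",p,e,"tcp-rim",rel)
V=np.array([.4845,.298,.067]); m=np.array([np.cos(np.radians(-95)),np.sin(np.radians(-95)),0])
o=ori(-95,110); g=V+.005*m
go(g+[0,0,.13],o); st()
lin(g+[0,0,.02],o,speed=.15)
print(lin(g-[0,0,.012],o,speed=.03,f_stop=8)); st()
for n in("scene","side"):
    r=read_camera(n); d[n+"v"]=r
pickle.dump(d,open("c2.pkl","wb"))
f=lambda n:cv2.resize((lambda i,c:i[c[1]-45:c[1]+45,c[0]-60:c[0]+60])(d[n]["img"],proj(d[n],V)[0].astype(int)),(400,300),interpolation=cv2.INTER_CUBIC)
cv2.imwrite("pics/lay.png",np.hstack([f("scenev"),f("sidev")]))
E
```

```text
rim [ 0.45410417 -0.00613902  0.23746747] 0.00031051352367484703 tcp-rim [-0.00046252 -0.01872535 -0.04078951]
t 8.0 w 0.0456 gf 56.7 tcp [0.483  0.2995 0.1746] F [-0.8 -0.5 -2.7]
True
t 9.5 w 0.0457 gf 58.2 tcp [0.4836 0.3007 0.0489] F [-0.9  1.5  2.3]
```

View pics/lay.png

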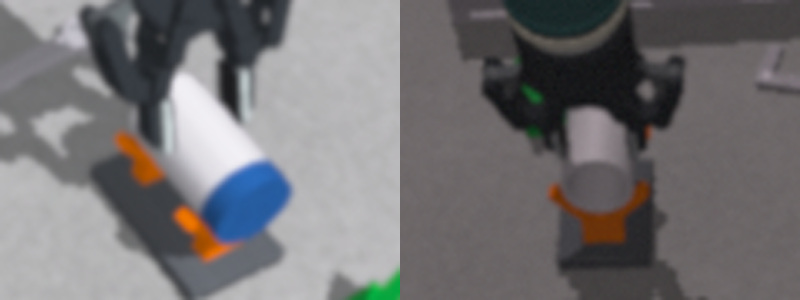

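```bash
python3 - <<'E'
from h import *
import pickle
s=state(); p=np.array(s["tool_pos"]); o=ori(-95,110)
print(move_straight(list(p-[0,0,.006]),speed=.02,f_stop=12)); st()
ungrasp(); hold(.3); st()
move_straight(list(np.array(state()["tool_pos"])-.13*o.as_matrix()[:,2]),speed=.2)
o2=ori(85,105,-1); V=np.array([.4845,.298,.067]); go(V+[0,0,.15],o2); st()
d={n:read_camera(n) for n in("scene","side","wrist")}
pickle.dump(d,open("c3.pkl","wb"))
f=lambda n:cv2.resize((lambda i,c:i[c[1]-45:c[1]+45,c[0]-60:c[0]+60])(d[n]["img"],proj(d[n],V)[0].astype(int)),(400,300),interpolation=cv2.INTER_CUBIC)
print([(proj(d[n],V)[0].astype(int)) for n in("scene","side")])
cv2.imwrite("pics/lay2.png",np.vstack([np.hstack([f("scene"),f("side")]),np.hstack([cv2.resize(d["wrist"]["img"],(400,300)),np.zeros((300,400,3),np.uint8)])]))
E
```

```text
True
t 9.8 w 0.0455 gf 58.7 tcp [0.483  0.3009 0.0482] F [-2.3 -0.1  4.9]
t 10.6 w 0.0852 gf 0.0 tcp [0.4824 0.3008 0.0476] F [-0.7 -0.4  0.3]
t 12.1 w 0.0850 gf 0.0 tcp [0.4825 0.2929 0.1934] F [-0.2 -0.7 -0.1]
[array([436, 306]), array([268, 168])]
```

View pics/lay2.png

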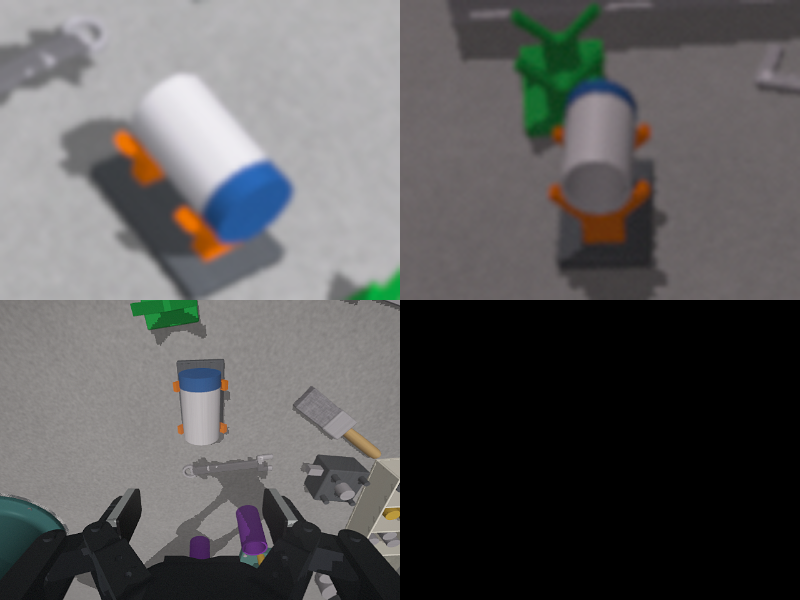

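```bash
python3 - <<'E'
from h import *
import pickle
d=pickle.load(open("c3.pkl","rb"))
c=plane(d["scene"],[(450.2,321.5)],.067)[0]; m=plane(d["side"],[(267.2,178.8)],.067)[0]
print("closed",c,"mouth",m,"len",np.linalg.norm(c-m),"mid",(c+m)/2,"yaw",np.degrees(np.arctan2(*(c-m)[1::-1])))
print(plane(d["wrist"],[(320,111),(322,230)],.085))
# peg & valve from wrist-independent check
E
```

```text
closed [0.48511344 0.34129376 0.067     ] mouth [0.48161472 0.25945983 0.067     ] len 0.08190868606109576 mid [0.48336408 0.3003768  0.067     ] yaw 87.55187052006552
[[0.48614904 0.35620018 0.085     ]
 [0.47863665 0.25642785 0.085     ]]
```

```bash
python3 - <<'E'
from h import *
import pickle
np.set_printoptions(precision=4,suppress=True)
d=pickle.load(open("c0.pkl","rb")); 
def collar(r,c,rad,vmax):
    hsv=cv2.cvtColor(r["img"],cv2.COLOR_BGR2HSV); m=cv2.inRange(hsv,(0,0,0),(180,255,vmax)); w=np.zeros_like(m); cv2.circle(w,c,rad,255,-1); m&=w
    n,l,s,_=cv2.connectedComponentsWithStats(m); i=1+np.argmax(s[1:,4]); pts=np.argwhere(l==i)[:,::-1]
    P=plane(r,pts,.026)[:,:2]; return s[i],cv2.minEnclosingCircle((P*1000).astype(np.float32)),(P.min(0)+P.max(0))/2,P.max(0)-P.min(0)
for v in(30,45,60): print("side",v,*collar(d["side"],(330,447),28,v)); print("scene",v,*collar(d["scene"],(262,168),18,v))
def white(r,c,rad,vmin):
    hsv=cv2.cvtColor(r["img"],cv2.COLOR_BGR2HSV); m=cv2.inRange(hsv,(0,0,vmin),(180,60,255)); w=np.zeros_like(m); cv2.circle(w,c,rad,255,-1); m&=w
    p=np.argwhere(m)[:,::-1]; return len(p),p.min(0),p.max(0),p.mean(0)
for v in(110,140): print(white(d["side"],(330,440),20,v))
for v in(150,190): print(white(d["scene"],(262,162),15,v))
for n,P in(("side",[.564,-.343]),("scene",[.564,-.343])): print(n,proj(d[n],np.array([[*P,.086],[*P,.076],[*P,.026]])))
E
```

```text
side 30 [309 435  42  36 479] ((563.9833984375, -345.7378845214844), 33.94273376464844) [ 0.5645 -0.3516] [0.0667 0.0558]Traceback (most recent call last):
  File "<stdin>", line 9, in <module>
  File "<stdin>", line 7, in collar
    return _wrapfunc(a, 'argmax', axis=axis, out=out, **kwds)
    return bound(*args, **kwds)
ValueError: attempt to get argmax of an empty sequence
```

```bash
python3 - <<'E'
from h import *
import pickle
np.set_printoptions(precision=4,suppress=True)
d=pickle.load(open("c0.pkl","rb")); 
def collar(r,c,rad,vmax):
    hsv=cv2.cvtColor(r["img"],cv2.COLOR_BGR2HSV); m=cv2.inRange(hsv,(0,0,0),(180,255,vmax)); w=np.zeros_like(m); cv2.circle(w,c,rad,255,-1); m&=w
    n,l,s,_=cv2.connectedComponentsWithStats(m); i=1+np.argmax(s[1:,4]); pts=np.argwhere(l==i)[:,::-1]
    P=plane(r,pts,.026)[:,:2]; return s[i],cv2.minEnclosingCircle((P*1000).astype(np.float32)),(P.min(0)+P.max(0))/2,P.max(0)-P.min(0)
for v in(35,45,55): print("side",v,*collar(d["side"],(330,447),28,v))
for v in(60,75): print("scene",v,*collar(d["scene"],(262,168),18,v))
def white(r,c,rad,vmin):
    hsv=cv2.cvtColor(r["img"],cv2.COLOR_BGR2HSV); m=cv2.inRange(hsv,(0,0,vmin),(180,60,255)); w=np.zeros_like(m); cv2.circle(w,c,rad,255,-1); m&=w
    p=np.argwhere(m)[:,::-1]; return len(p),p.min(0),p.max(0),p.mean(0)
for v in(90,110): print(white(d["side"],(330,440),20,v))
for v in(150,190): print(white(d["scene"],(262,162),15,v))
for n,P in(("side",[.564,-.343]),("scene",[.564,-.343])): print(n,proj(d[n],np.array([[*P,.086],[*P,.076],[*P,.026]])))
E
```

```text
side 35 [309 430  42  41 674] ((564.4020385742188, -344.98187255859375), 35.07866668701172) [ 0.5644 -0.3471] [0.0673 0.0651]
side 45 [308 428  43  44 757] ((563.8082885742188, -344.93798828125), 35.89272689819336) [ 0.564  -0.3462] [0.0691 0.0693]
side 55 [308 427  44  49 929] ((566.431884765625, -347.4581298828125), 39.583831787109375) [ 0.5645 -0.3484] [0.0704 0.0764]
scene 60 [250 166  24  12  86] ((567.5573120117188, -342.2845153808594), 34.561920166015625) [ 0.567 -0.341] [0.0651 0.0659]
scene 75 [250 166  25  13 115] ((567.2501831054688, -342.2778015136719), 37.02884292602539) [ 0.5662 -0.3416] [0.0677 0.0674]
(484, array([317, 426]), array([341, 459]), array([329.0558, 443.8182]))
(212, array([318, 426]), array([339, 450]), array([327.9764, 439.0896]))
(505, array([247, 147]), array([277, 173]), array([261.7941, 159.1347]))
(250, array([255, 151]), array([268, 173]), array([262.092, 161.696]))
side [[329.6919 436.208 ]
 [329.5817 438.0393]
 [329.0675 446.5602]]
scene [[260.5918 151.5171]
 [260.8768 154.623 ]
 [262.2679 169.7078]]
```

```bash
python3 - <<'E'
from h import *
import pickle
o2=ori(86,105,-1); g=np.array([.4833,.301,.067])
lin(g+[0,0,.10],o2,speed=.25)
print(lin(g,o2,speed=.12,f_stop=10)); st()
grab(); st()
lin(g+[0,0,.2],o2,speed=.2)
P=np.array([.5655,-.3435,0]); o3=ori(15,15,-1)
go(P+[0,0,.30],o3); st()
lin(P+[0,0,.165],o3,speed=.15); hold(.3); st()
d={n:read_camera(n) for n in("scene","side","wrist")}
pickle.dump(d,open("c4.pkl","wb"))
out=[]
for n in("scene","side"):
    c=proj(d[n],P+[0,0,.12])[0].astype(int); x,y=c[0]-60,min(c[1]-45,390); print(n,x,y); out.append(cv2.resize(d[n]["img"][y:y+90,x:x+120],(400,300),interpolation=cv2.INTER_CUBIC))
    print(proj(d[n],np.array([P+[0,0,.21],P+[0,0,.12],P+[0,0,.086],P+[0,0,.026]])).round(1))
out.append(cv2.resize(d["wrist"]["img"],(800,600))[:300, 200:600])
cv2.imwrite("pics/hov.png",np.hstack(out[:2]))
cv2.imwrite("pics/hovw.png",d["wrist"]["img"])
E
```

```text
False
t 13.6 w 0.0855 gf 0.0 tcp [0.4837 0.2959 0.0467] F [0.3 0.3 0.3]
t 14.0 w 0.0453 gf 57.4 tcp [0.4821 0.2962 0.0473] F [-4.7  1.8  7.2]
t 17.5 w 0.0450 gf 58.0 tcp [ 0.5865 -0.3369  0.2943] F [ 0.2  0.5 -2.2]
t 18.9 w 0.0448 gf 58.0 tcp [ 0.5862 -0.3383  0.1602] F [ 0.2 -0.5 -1.3]
scene 199 95
[[256.2 110.4]
 [259.  140.8]
 [260.  151.6]
 [261.7 169.8]]
side 271 384
[[332.5 409.3]
 [331.2 429.9]
 [330.7 436.4]
 [330.  446.8]]
```

View pics/hov.png

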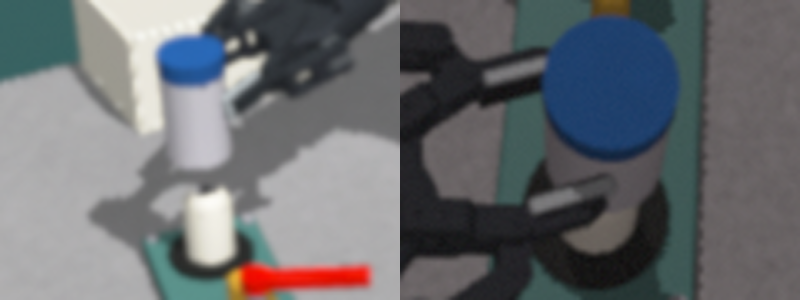

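Hover view: the cup is upright, its blue end at about (256,111) in scene and (334,410) in side, and it looks about 3 mm too far in +x of the peg. I'll measure that numerically in each camera.

```bash
python3 - <<'E'
from h import *
import pickle
np.set_printoptions(precision=4,suppress=True)
d=pickle.load(open("c4.pkl","rb"))
for n,c in(("side",(334,410)),("scene",(256,111))):
    r=d[n]; hsv=cv2.cvtColor(r["img"],cv2.COLOR_BGR2HSV); 
    m=cv2.inRange(hsv,(100,110,40),(125,255,255)); k,l,s,_=cv2.connectedComponentsWithStats(m); pts=np.argwhere(l==l[c[1],c[0]])[:,::-1]
    for zt in(.209,.213):
        P=plane(r,pts,zt)[:,:2]; cam=np.array(r["position"])[:2]; u=P.mean(0)-cam; u/=np.linalg.norm(u); v=np.array([-u[1],u[0]])
        a=P@u; b=P@v; h=.0005 if n=="side" else .001
        C=u*(a.max()+h-.026)+v*(b.min()+b.max())/2
        print(n,zt,"centre",C,"width",b.max()-b.min(),len(pts))
E
```

```text
side 0.209 centre [ 0.5672 -0.3409] width 0.053134419225215335 1421
side 0.213 centre [ 0.5669 -0.3424] width 0.05276052309973589 1421
scene 0.209 centre [ 0.5636 -0.3475] width 0.048344085356840316 245
scene 0.213 centre [ 0.5665 -0.3404] width 0.04802408817308956 245
```

```bash
python3 - <<'E'
from h import *
p=np.array(state()["tool_pos"]); q=p+[-.003,-.003,0]
move_straight(list(q),speed=.05); hold(.2); F0=np.array(st()["wrist_force"])
for dz,v in((.06,.06),(.085,.04)):
    hit=move_straight(list(q-[0,0,dz]),speed=v,f_stop=6); s=st(); print(dz,hit,np.round(np.array(s["wrist_force"])-F0,1))
    if hit: break
E
```

```text
t 19.5 w 0.0450 gf 58.0 tcp [ 0.583  -0.3411  0.1596] F [-0.3  0.8 -2.7]
t 20.6 w 0.0449 gf 57.3 tcp [ 0.5827 -0.3399  0.0988] F [ 1.7  5.5 -5.7]
0.06 False [ 1.9  4.7 -3. ]
t 20.9 w 0.0448 gf 58.4 tcp [ 0.5825 -0.339   0.0965] F [-0.4  1.3 -2.4]
0.085 True [-0.1  0.5  0.3]
```

```bash
python3 - <<'E'
from h import *
p=np.array(state()["tool_pos"]); q=np.array([.5828,-.3388,p[2]])
move_straight(list(q),speed=.03); hold(.2); F0=np.array(st()["wrist_force"])
for i in range(4):
    z=state()["tool_pos"][2]; q[2]=z; hit=move_straight(list(q-[0,0,max(z-.058,.004)]),speed=.03,f_stop=9); s=st(); hold(.15); s=st(); F=np.array(s["wrist_force"]); print(hit,np.round(F-F0,1))
    if s["tool_pos"][2]<.0675: break
    q[:2]+=np.clip(F[:2]*.0002,-.001,.001)
E
```

```text
t 21.3 w 0.0449 gf 58.4 tcp [ 0.5829 -0.3391  0.0966] F [-0.3  0.8 -2.4]
t 22.3 w 0.0450 gf 59.5 tcp [ 0.5829 -0.3389  0.0643] F [-2.1 -1.5  4.4]
t 22.5 w 0.0451 gf 59.6 tcp [ 0.5828 -0.339   0.0642] F [-2.7 -0.8  5.6]
True [-2.4 -1.6  7.9]
```

```bash
python3 - <<'E'
from h import *
import pickle
np.set_printoptions(precision=4,suppress=True)
ungrasp(); hold(.2); st()
o3=ori(15,15,-1); p=np.array(state()["tool_pos"])
move_straight(list(p-.14*o3.as_matrix()[:,2]),speed=.2)
go(np.array([.45,-.30,.32]),ori(15,60,-1)); st()
d={n:read_camera(n) for n in("scene","side")}
pickle.dump(d,open("c5.pkl","wb")); out=[]
P=np.array([.564,-.344,.05])
for n in("scene","side"):
    c=proj(d[n],P)[0].astype(int); x,y=c[0]-50,min(c[1]-60,380); out.append(cv2.resize(d[n]["img"][y:y+100,x:x+133],(400,300),interpolation=cv2.INTER_CUBIC)); print(n,x,y)
    r=d[n]; print("red",blobs(r["img"],(0,190,90),(4,255,255)))
cv2.imwrite("pics/seat.png",np.hstack(out))
E
```

```text
t 23.2 w 0.0857 gf 0.0 tcp [ 0.5824 -0.338   0.0626] F [0.1 0.4 0.7]
t 25.2 w 0.0855 gf 0.0 tcp [ 0.4603 -0.2958  0.2989] F [-0.1 -0.3 -0.1]
scene 211 102
red [(array([288.1, 178.1]), [272, 174, 37, 9, 188])]
side 279 380
red [(array([319.2, 333.5]), [291, 321, 53, 26, 451])]
```

View pics/seat.png

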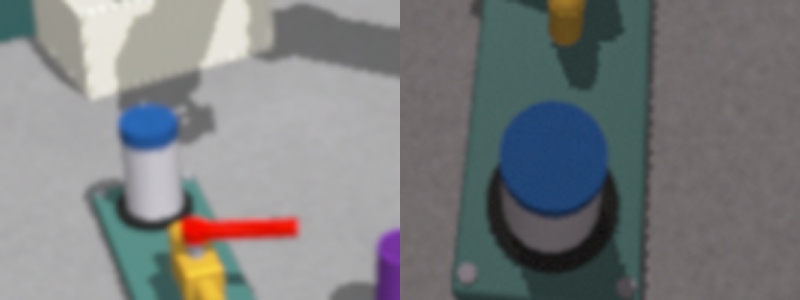

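The cup is seated inside the collar ring and let go, and the lever hasn't moved. Now the valve.

```bash
cat >> h.py <<'E'
PIV=np.array([.592,-.1925]); SHUT=169.45
def lever(r,n):
    m=cv2.inRange(cv2.cvtColor(r["img"],cv2.COLOR_BGR2HSV),(0,190,90),(4,255,255)); k,l,s,_=cv2.connectedComponentsWithStats(m); i=1+np.argmax(s[1:,4])
    P=plane(r,np.argwhere(l==i)[:,::-1],.107)[:,:2]; v=np.linalg.svd(P-P.mean(0),full_matrices=False)[2][0]
    v*=np.sign(v@(P.mean(0)-PIV)); a=np.degrees(np.arctan2(v[1],v[0])); t=(P-P.mean(0))@v
    print(n,"angle",a.round(1),"open",np.radians(SHUT-a).round(3),"end",P.mean(0)+v*t.max(),"len",np.ptp(t)); return a
def lp(th,r=.06): t=np.radians(th); return np.array([*(PIV+r*np.array([np.cos(t),np.sin(t)])),.104])
E
python3 - <<'E'
from h import *
import pickle
np.set_printoptions(precision=3,suppress=True)
d=pickle.load(open("c5.pkl","rb"))
for n in d: lever(d[n],n)
for th in(155,124):
  for f in(1,-1):
    o=ori(th,90,f); q=inverse_kinematics(list(tcp(lp(th),o,.02)),list(o.as_quat())); print(th,f,None if q is None else np.array(q))
E
```

```text
scene angle 153.0 open 0.287 end [ 0.524 -0.15 ] len 0.08854219692164633
side angle 153.4 open 0.279 end [ 0.518 -0.156] len 0.09333561919846571
155 1 [-0.346  0.16   1.964 -0.     1.018  1.661]
155 -1 [-0.346  0.16   1.964 -0.     1.018 -1.48 ]
124 1 [-0.293  0.184  1.936  0.     1.022  2.255]
124 -1 [-0.293  0.184  1.936  0.     1.022 -0.887]
```

```bash
python3 - <<'E'
from h import *
np.set_printoptions(precision=3,suppress=True)
th=153.2; o=ori(th,90,-1)
go(lp(th)+[0,0,.12],o,.02)
print(lin(lp(th),o,.02,speed=.12,f_stop=10)); st()
grab(); st()
for t in np.linspace(th,124.45,7)[1:]:
    lin(lp(t),ori(t,90,-1),.02,speed=.04)
hold(.2); st(); ungrasp(); hold(.2)
o=ori(124.45,90,-1); lin(lp(124.45)+[0,0,.15],o,.02,speed=.2)
go(np.array([.42,-.25,.33]),o)
for n in("scene","side"): 
    r=read_camera(n); lever(r,n); cv2.imwrite(f"pics/end_{n}.png",r["img"])
st()
E
```

```text
False
t 27.9 w 0.0852 gf 0.0 tcp [ 0.539 -0.166  0.085] F [-0.2 -0.1  0.7]
t 28.7 w -0.0002 gf 0.0 tcp [ 0.538 -0.165  0.084] F [-0.8  0.1  0. ]
t 30.6 w -0.0001 gf 0.0 tcp [ 0.558 -0.143  0.084] F [-0.2  0.1 -1. ]
scene angle 153.0 open 0.287 end [ 0.524 -0.15 ] len 0.08854219692164633
side angle 153.6 open 0.277 end [ 0.518 -0.156] len 0.09332931320775256
t 33.3 w 0.0854 gf 0.0 tcp [ 0.42  -0.249  0.306] F [ 0.1  0.1 -1. ]
```

The fingers shut on nothing and the lever didn't move. I'll go back open and look.

```bash
python3 - <<'E'
from h import *
import pickle
np.set_printoptions(precision=4,suppress=True)
th=153.2; o=ori(th,90,-1)
go(lp(th)+[0,0,.12],o,.02)
w=read_camera("wrist"); lever(w,"wrist")
lin(lp(th),o,.02,speed=.12,f_stop=10); st()
d={n:read_camera(n) for n in("scene","side","wrist")}; d["wh"]=w; pickle.dump(d,open("c6.pkl","wb")); out=[]
for n in("scene","side"):
    c=proj(d[n],lp(th))[0].astype(int); x,y=c[0]-60,c[1]-45; print(n,x,y,c); out.append(cv2.resize(d[n]["img"][y:y+90,x:x+120],(400,300),interpolation=cv2.INTER_CUBIC))
out+= [cv2.resize(w["img"],(400,300)),cv2.resize(d["wrist"]["img"],(400,300))]
cv2.imwrite("pics/lev.png",np.vstack([np.hstack(out[:2]),np.hstack(out[2:])]))
E
```

```text
wrist angle 153.7 open 0.274 end [ 0.515  -0.1526] len 0.09721161482148513
t 35.3 w 0.0856 gf 0.0 tcp [ 0.5393 -0.1658  0.085 ] F [-0.5 -0.1  0.2]
scene 239 131 [299 176]
side 243 283 [303 328]
```

View pics/lev.png

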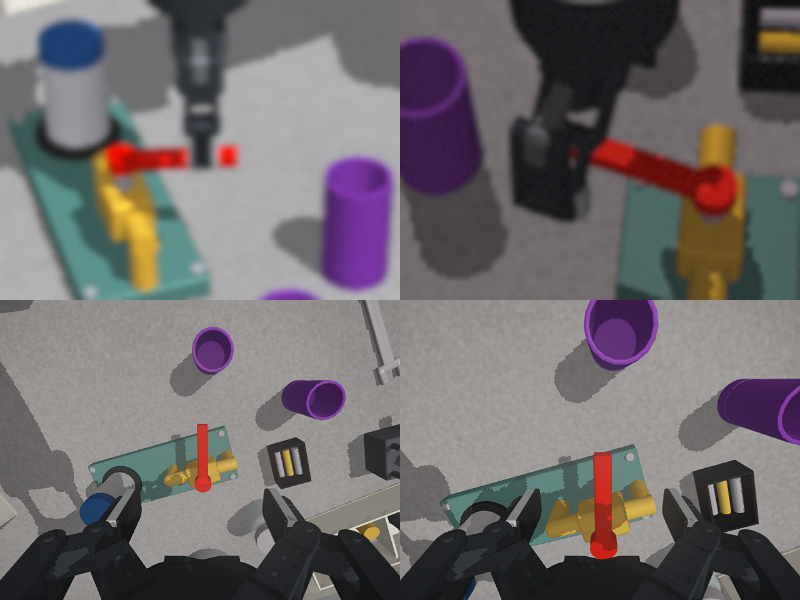

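The lever at about (215,157) in the scene crop is well centred between the open fingers. I'll close again, 8 mm lower, and watch the numbers.

```bash
python3 - <<'E'
from h import *
np.set_printoptions(precision=3,suppress=True)
p=np.array(state()["tool_pos"])
print(move_straight(list(p-[0,0,.008]),speed=.05,f_stop=8)); st()
grab(); st(); hold(.3); st()
for n in("scene","side"): lever(read_camera(n),n)
th=153.2
for t in(149,145): lin(lp(t)-[0,0,.008],ori(t,90,-1),.02,speed=.03)
st()
for n in("scene","side"): lever(read_camera(n),n)
E
```

```text
False
t 35.7 w 0.0853 gf 0.0 tcp [ 0.539 -0.166  0.076] F [-0.2 -0.   0.4]
t 36.4 w 0.0114 gf 58.7 tcp [ 0.539 -0.166  0.077] F [-1.1  1.2  2.6]
t 36.7 w 0.0113 gf 58.8 tcp [ 0.539 -0.166  0.077] F [-0.3  2.5  2.9]
scene angle 143.2 open 0.458 end [ 0.559 -0.162] len 0.05653487161931621
side angle 153.7 open 0.274 end [ 0.547 -0.171] len 0.06077622458951747
t 37.4 w 0.0112 gf 59.3 tcp [ 0.544 -0.158  0.077] F [-1.6  3.   7.7]
scene angle 135.9 open 0.586 end [ 0.563 -0.158] len 0.05623009136409041
side angle 144.2 open 0.44 end [ 0.549 -0.163] len 0.06326644982330876
```

The lever is gripped and turning. I'll finish to half open.

```bash
python3 - <<'E'
from h import *
np.set_printoptions(precision=3,suppress=True)
for t in(140,135,130,124.4): lin(lp(t)-[0,0,.008],ori(t,90,-1),.02,speed=.03); 
hold(.2); st(); ungrasp(); hold(.2)
o=ori(124.4,90,-1); lin(lp(124.4)+[0,0,.15],o,.02,speed=.2)
go(np.array([.42,-.25,.33]),o); st()
import pickle; d={}
for n in("scene","side"):
    r=read_camera(n); d[n]=r; lever(r,n); 
    m=cv2.inRange(cv2.cvtColor(r["img"],cv2.COLOR_BGR2HSV),(100,110,40),(125,255,255)); P=np.array([.563,-.345,.116]); c=proj(r,P)[0].round().astype(int); l=cv2.connectedComponents(m)[1]
    a=np.argwhere(l==l[c[1],c[0]])[:,::-1]; r0=pickle.load(open("c5.pkl","rb"))[n]; m0=cv2.inRange(cv2.cvtColor(r0["img"],cv2.COLOR_BGR2HSV),(100,110,40),(125,255,255)); l0=cv2.connectedComponents(m0)[1]; b=np.argwhere(l0==l0[c[1],c[0]])[:,::-1]
    print("cup top px now/before",a.mean(0),b.mean(0),len(a),len(b))
E
```

```text
t 39.0 w 0.0108 gf 59.3 tcp [ 0.559 -0.143  0.077] F [-2.1  4.1  7.5]
t 41.6 w 0.0856 gf 0.0 tcp [ 0.42  -0.249  0.307] F [-0.2  0.4 -1. ]
scene angle 122.6 open 0.817 end [ 0.55  -0.117] len 0.09746342780517467
cup top px now/before [259.74  143.678] [259.903 143.777] 242 238
side angle 124.0 open 0.792 end [ 0.545 -0.123] len 0.09568895953853881
cup top px now/before [329.623 432.228] [329.623 432.198] 1116 1117
```

```bash
python3 -c "
from rig import *
print(sign_off())"
```

```text
the job is handed in; nothing more can be done
None
```

The job is handed in with no verdict returned: by my measurements the cup sits mouth down, home on the collar and let go, and the valve is about 0.80 rad open (target 0.785), at 41.6 s of the 72 s limit; the first try at the lever closed on nothing and moved nothing.

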